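Feed two grinding balls from the blue drum

ROBOT

A 6-joint arm with a two-finger parallel gripper is mounted at the origin on the work surface. World frame = base frame: x ahead of the robot, y to its left, z up, the work surface at z = 0. Lengths are in mm, angles in rad, forces in N, time in s.
With the tool pointing down it reaches from about 275 to 850 mm from the base axis. Payload 5.2 kg.
Tool frame: the origin (TCP) lies midway between the tips of the shut fingers; the grasp point (between the pads) lies 19 mm behind it; z points along the fingers, y is the line along which they close (so a half turn about z gives the same grasp; the last joint's range is limited). The gripper opens to 85 mm and grips with 20 to 120 N. Pads are 22 mm wide; open, the fingers measure 114 mm over their backs; the gripper's body (76 mm by 85 mm) begins 54 mm behind the grasp point. The pads swing forward as they close: fully open they stand 13 mm farther back than shut.
Start: joints at [-1.427, 0.259, 1.535, -0, 1.348, -0.203], TCP at [186.96, -517.253, 231.31] pointing down, gripper open.
Joint ranges: [-3.14, 3.14], [-0.91, 2.08], [0.19, 2.58], [-1.22, 4.36], [0.22, 2.71], [-3.12, 3.12]. Speed limits (rad/s): [2.57, 2.57, 3.14, 3.14, 3.14, 3.14].

INTERFACE

Orientations are given as a 3x3 rotation matrix whose columns are the frame's x, y, z axes.
In Python, from bench import * gives the robot as it stands.
- The arm moves only by the tool play_rows, never from a script. Its argument "commands" is one flat list of numbers, 7 for each row, row after row: the turn, a rotation vector about the tool's x, y, z in rad, then the shift along the tool's x, y, z in cm, then the finger opening in cm, from 0 to 8.54. A call has exactly 8 rows; each row shifts and turns the commanded pose from where the row before left it, along the tool's axes as they then stand; what a row does not reach is not made up. A row lasts 1/8 s, in which the tool goes at most 62.5 mm and 10.7 degrees, less where a joint would pass 70% of its speed; a pose out of reach is approached as far as the arm can. A call is refused whole if a number of a shift passes 6.25 or a number of a turn 0.188, either way. A call with a gripper value outside its range is refused whole. The fingers move at their own pace and stop on an object; "newtons" is the grip in N (left out, the last holds). Time passes only in rows, so rows that do not move let the fingers close, or fill a call up. It gives the time, the measured TCP pose, the force, the opening and the grip force at its end, in the units of the state.
- state(): the state, without advancing time (a new reading comes with each control period).
- capture(name): name is "side" or "top" or "wrist"; returns the picture (384x512x3 uint8, red, green, blue); there is no depth.
- camera_model(name): a dict with "fx", "fy", "cx", "cy" (pixels), "R" (3x3) and "t" (3): a world point X has camera coordinates R X + t. Camera axes: x right, y down, z forward; pixel columns grow to the right and rows downward; lengths in mm; the calibration is good to about 2 mm. A picture is of the moment at which its call begins: read the wrist's pose just before it. camera_model takes no time and is no camera call; for the wrist camera it gives the pose at the moment of the call.
- sign_off(): hands the job in; it is judged then, once.
The state is a dict: "time_s": time; "joint_positions": joint angles; "qvel": joint speeds; "joint_efforts": joint torques, N m; "tcp_pos": TCP position; "tool_rot": TCP orientation; "wrist_force": force on the tool from outside, world axes, zero at the start; "ft_torque": the same for the moment, N m; "opening": opening from 0.0 (shut) to 1.0 (fully open); "grasp_force": force on a finger pad.
Only numpy, scipy, OpenCV 4.12 (cv2) and the standard library are available. Lean on these libraries where they do the work, as an engineer would, in place of code of your own. Each camera call takes 0.05 s, during which the arm holds its last target. There are 200 camera calls.

TASK

Two grinding balls are wanted for the next sample: turn the crank of the blue drum feeder slowly anticlockwise (seen from above) until two orange balls have dropped one after the other into its catch tray, then stop and let go so that the third stays in the drum. Let the drum do it: do not touch the balls with the gripper.

Things in the scene. Friction and masses are not known exactly. Their poses are not given: they have to be found in the camera images.
- drum: Blue six-vane drum with crank, on a vertical axis. Origin on the axis, 100 mm above the bench; z up; x along the crank arm, turning with it. Grip: upright blue cylinder, 18 mm thick, spinning on its pin, centred 55 mm out along +x, from 8 to 50 mm above the origin; only the flat arm lies under it. Friction (1.5 N at the grip, plus 5.5 N per rad/s) holds it where left; stops about 20 deg back, 230 ahead of the start.
- ball1: First orange ball, 18 mm, 18 g, origin at its centre. All three start in the drum, 59 mm above the bench, 50 mm from the axis, in successive pockets 60 deg apart. The round white housing (128 mm wide, 91 mm high, open on top) has a side opening, facing away from the robot within 30 deg; a chute leads to a catch tray, where balls lie 23 mm high. It drops after about 60 deg of turn from the start.
- ball2: Second orange ball, alike, one pocket (60 deg clockwise) behind the first. It drops after about 120 deg of turn from the start, and ends in the tray 80 to 160 mm from the drum's axis, below 40 mm. The drop angles vary by 10 deg with the start; at the start the crank points roughly to the robot's left (100 deg anticlockwise of the opening).
- ball3: Third orange ball, alike, one pocket behind the second. It would drop after about 180 deg of turn and is to stay in the drum, so stop at about 150 deg. Vanes push the balls along a sloping floor; turn at most about 60 deg a second. At the opening it rolls out by itself. The twin feeder beside it, with a green drum and yellow balls, is not wanted.

How it is judged:
By the outcome, as a careful person would: the job done as asked, in the order asked, and still so for the second after the job is handed in, with the robot touching nothing.
It also fails if it takes over 40 s, if anything falls off the work surface, if the arm or the gripper's body presses on something with over 40 N, if the wrist force passes 120 N, or if a joint passes its speed limit or range.

## Working session

There is one attempt and no reset: what is moved stays moved. The work goes in short steps, Python scripts to look and compute and a tool call to move; the robot and the scene stay as the last step left them, time stands still between calls to the robot, and variables do not carry over. Pictures are saved under pics/ and viewed, at most 10 in all, crops included, and the job is handed in when it is done.

Besides the shell and the picture viewer there is one more tool, called after "Emit:" as name(argument=value, ...) on one line, values as JSON. play_rows: Moves the arm, as the interface text tells. Its arguments: {"type":"object","properties":{"commands":{"type":"array","items":{"type":"number"}},"newtons":{"type":"number"}},"required":["commands"]}

```bash
mkdir -p pics; python3 - <<'E'
from bench import *
import cv2,numpy as np
a=capture("top");b=capture("side")
cv2.imwrite("pics/top.png",a[:,:,::-1]);cv2.imwrite("pics/side.png",b[:,:,::-1])
for n in("top","side"):print(n,camera_model(n))
s=state();print(s["time_s"],s["tool_rot"],s["tcp_pos"],s["opening"])
E
```

```text
top {'fx': 477.35360886384393, 'fy': 477.35360886384393, 'cx': 254.5736596005392, 'cy': 191.1776541672984, 'R': array([[-0.021899  , -0.99968383,  0.0123565 ],
       [-0.99397525,  0.02044296, -0.10768139],
       [ 0.10739474, -0.01464017, -0.99410866]]), 't': array([-49.47365043, 599.15668271, 873.48976564])}
side {'fx': 465.8717776562162, 'fy': 465.8717776562162, 'cx': 254.50827062258287, 'cy': 184.38107570632346, 'R': array([[-0.99945541, -0.03271217, -0.00433573],
       [-0.01938493,  0.68837357, -0.72509727],
       [ 0.02670411, -0.72461834, -0.68863281]]), 't': array([576.86957868, 107.16860232, 754.47673261])}
0.1 [[ 9.40468965e-01  3.39879479e-01 -2.55573548e-04]
 [ 3.39879420e-01 -9.40467548e-01  1.66461699e-03]
 [ 3.25410528e-04 -1.65238481e-03 -9.99998582e-01]] [ 186.87540273 -516.76252804  230.54029109] 0.9992895129365392
```

View pics/top.png

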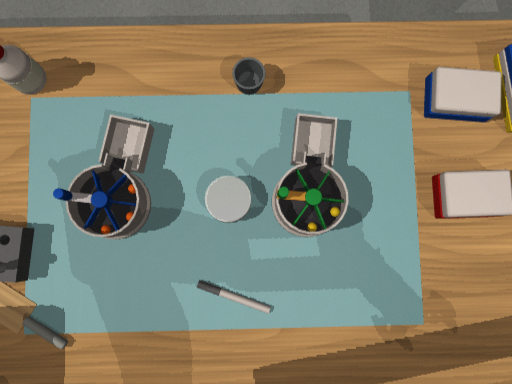

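View pics/side.png

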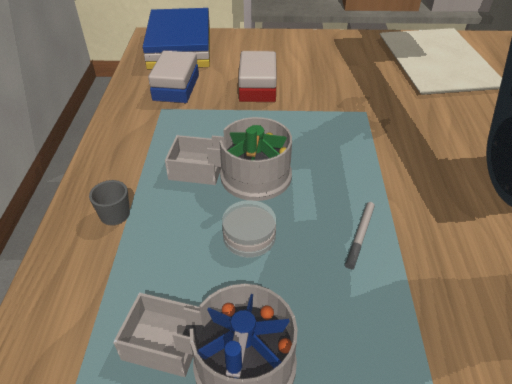

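The top view shows the blue drum at about (100,199) px with its grip at about (62,195). The balls are at (133,188), (130,216) and (106,229), and the opening is at the upper right, about (118,165). The side view shows the grip at about (233,355). Next I'll measure these precisely.

```bash
cat > h.py <<'E'
from bench import *
import cv2,numpy as np
def ray(n,u,v):
    m=camera_model(n);d=m["R"].T@np.array([(u-m["cx"])/m["fx"],(v-m["cy"])/m["fy"],1]);return -m["R"].T@m["t"],d
def atz(n,u,v,z):
    c,d=ray(n,u,v);return (c+d*(z-c[2])/d[2])[:2]
def proj(n,X):
    m=camera_model(n);p=m["R"]@np.array(X,float)+m["t"];return m["fx"]*p[0]/p[2]+m["cx"],m["fy"]*p[1]/p[2]+m["cy"]
E
python3 - <<'E'
from h import *
a=cv2.imread("pics/top.png")
for p,z in(((133,188),59),((130,216),59),((106,229),59),((100,199),110),((62,195),140)):print(p,atz("top",*p,z))
i=cv2.imread("pics/top.png")[100:250,20:170];j=cv2.imread("pics/side.png")[264:384,100:310]
i=cv2.resize(i,(500,500),interpolation=cv2.INTER_CUBIC)
j=cv2.resize(j,None,fx=1.4,fy=500/120,interpolation=cv2.INTER_CUBIC)
cv2.imwrite("pics/crop.png",np.hstack([i,j]))
hsv=cv2.cvtColor(a,cv2.COLOR_BGR2HSV)
m=cv2.inRange(hsv,(5,160,100),(18,255,255))[150:250,60:160]
print(cv2.connectedComponentsWithStats(m)[2:])
E
```

```text
(133, 188) [605.59563813 161.5311257 ]
(130, 216) [554.21101227 166.71295074]
(106, 229) [531.45960981 210.10418426]
(100, 199) [581.52865586 205.90116365]
(62, 195) [586.56849118 259.60960303]
(array([[   0,    0,  100,  100, 9863],
       [  68,   34,    7,    9,   43],
       [  66,   62,    7,    9,   40],
       [  41,   75,    8,    9,   54]], dtype=int32), array([[49.35526716, 49.3206935 ],
       [71.09302326, 38.46511628],
       [68.7       , 65.45      ],
       [44.51851852, 79.22222222]]))
```

View pics/crop.png

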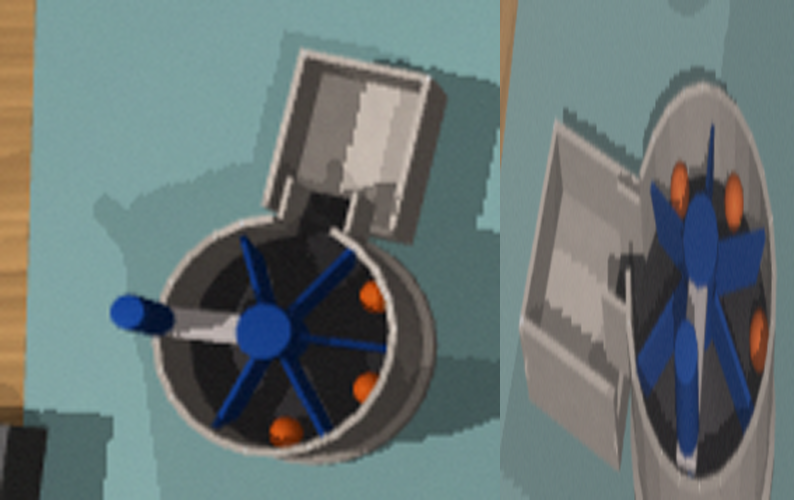

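The enlarged top view shows the grip top at about (57.5,193.6) px, the hub at (99.2,199.3) and the rim centred near (102,200). In the side view the grip top is at about (233,351).

```bash
python3 - <<'E'
from h import *
def tri(u,v,u2,v2):
    c,d=ray("top",u,v);e,f=ray("side",u2,v2);s=np.linalg.lstsq(np.c_[d,-f],e-c,rcond=None)[0];return c+d*s[0],e+f*s[1]
print("grip",tri(57.5,193.6,232.9,350.9),atz("top",57.5,193.6,150),atz("side",232.9,350.9,150))
print("hub",tri(99.2,199.3,100+200/1.4,264+230*.24),)
rc=atz("top",20+273/3.333,100+336/3.333,91);print("rim",rc)
b=[atz("top",60+x,150+y,59) for x,y in((71.1,38.5),(68.7,65.4),(44.5,79.2))]
A=np.c_[2*np.array(b),np.ones(3)];s=np.linalg.solve(A,(np.array(b)**2).sum(1));C=s[:2];print("ballcircle",C,np.sqrt(s[2]+C@C))
g=atz("top",57.5,193.6,150)
for c in(C,rc):
  print("grip r",np.linalg.norm(g-c),"ang",np.degrees(np.arctan2(*(g-c)[::-1])),[np.degrees(np.arctan2(*(p-c)[::-1])) for p in b],[np.linalg.norm(p-c) for p in b])
t=atz("top",20+355/3.333,100+150/3.333,23);print("tray",t,np.degrees(np.arctan2(*(t-C)[::-1])))
E
```

```text
grip (array([588.24901915, 264.19290815, 147.30681129]), array([590.05019587, 264.10975133, 147.47437692])) [587.94894718 263.12027485] [589.87393543 265.38122162]
hub (array([580.90673548, 206.85275644, 111.33762702]), array([583.5328647 , 206.71688329, 111.55170151]))
rim [580.1166316  208.38647918]
ballcircle [583.88204835 213.43609154] 52.73063350150666
grip r 49.85035343334484 ang 85.32048664261222 [np.float64(-66.69740738623322), np.float64(-122.74771115415905), np.float64(-179.32957945475027)] [np.float64(52.7306335015077), np.float64(52.73063350150757), np.float64(52.73063350150818)]
grip r 55.29135154722076 ang 81.85635462931222 [np.float64(-60.41810517265685), np.float64(-122.21062349163233), np.float64(174.82696484059002)] [np.float64(49.881739761111106), np.float64(46.44877629136733), np.float64(49.16184603214425)]
tray [693.83116762 183.14847877] -15.401249486460843
```

Axis ≈ (581,208), grip ≈ (589,263.5) at z 108–150 and crank angle ≈ 82°. The opening is at about −16°. Grip radius (55), opening offset (98°) and ball radii (46–50) all agree with the given values. I'll go above the grip at the current height.

Emit:
play_rows(commands=[0,0,0,4.0,-3.7,0,5,0,0,0,4.0,-3.7,0,5,0,0,0,4.0,-3.7,0,5,0,0,0,4.0,-3.7,0,5,0,0,0,4.0,-3.7,0,5,0,0,0,4.0,-3.7,0,5,0,0,0,4.0,-3.7,0,5,0,0,0,4.0,-3.7,0,5], newtons=25)

```text
time_s: 1.1
tcp_pos: [387.7, -128.4, 231.2]
tool_rot: [[0.941, 0.34, 0.0], [0.34, -0.941, -0.0], [0.0, 0.0, -1.0]]
wrist_force: [1.1, -0.7, 1.0]
opening: 0.585
grasp_force: 0.0
```

Emit:
play_rows(commands=[0,0,0,4.0,-3.7,0,5,0,0,0,4.0,-3.7,0,5,0,0,0,4.0,-3.7,0,5,0,0,0,4.0,-3.7,0,5,0,0,0,4.0,-3.7,0,5,0,0,0,4.0,-3.7,0,5,0,0,0,3.0,-2.7,0,5,0,0,0,0,0,0,5])

```text
time_s: 2.1
tcp_pos: [556.9, 198.2, 230.2]
tool_rot: [[0.939, 0.343, -0.001], [0.343, -0.939, 0.0], [-0.001, -0.001, -1.0]]
wrist_force: [-0.0, 0.6, -0.4]
opening: 0.585
grasp_force: 0.0
```

```bash
python3 - <<'E'
from h import *
s=state();print(s["time_s"],s["tcp_pos"],s["tool_rot"],s["joint_positions"],s["opening"],s["wrist_force"])
print(proj("wrist",(589,263.5,150)),proj("wrist",(581,208,111)))
cv2.imwrite("pics/w.png",capture("wrist")[:,:,::-1])
E
```

```text
2.1 [556.8893069  198.20080945 230.18583581] [[ 9.39305176e-01  3.43080528e-01 -1.24004554e-03]
 [ 3.43081127e-01 -9.39305727e-01  3.00894022e-04]
 [-1.06155100e-03 -7.08067535e-04 -9.99999186e-01]] [1.53070893e-01 3.33774604e-01 1.43359295e+00 4.95886196e-04
 1.37540479e+00 1.37357567e+00] 0.5853931016708451 [-0.00873829  0.56259953 -0.39440519]
(np.float64(187.49558247677624), np.float64(125.36623248359457)) (np.float64(253.84899108954545), np.float64(152.18017884545975))
```

View pics/w.png

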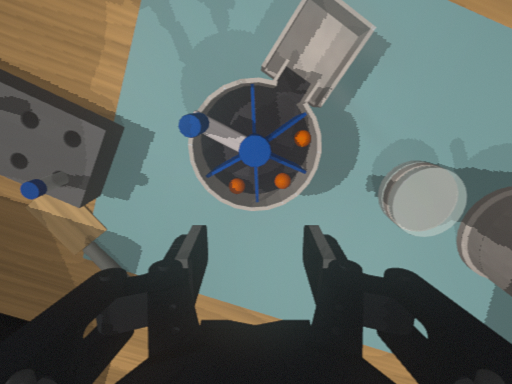

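The wrist view shows the grip top at about (190,125) and the hub at (255,151), within about 1.5 px of the predictions. So the grip is at about (589,262.5) and the axis at (581.5,207.5). A grey block on the left has its corner near (122,127), so I'll check its height before going down.

```bash
python3 - <<'E'
from h import *
for w,t in(((122,127),(32,228)),((82,207),(29,281))):
    c,d=ray("wrist",*w);e,f=ray("top",*t);s=np.linalg.lstsq(np.c_[d,-f],e-c,rcond=None)[0];print(c+d*s[0],e+f*s[1])
E
```

```text
[538.70513699 362.74663508   9.78732428] [538.10559307 365.60238295  11.04630121]
[440.51510681 371.01866449  48.67459855] [440.06342322 354.73926841  41.33944591]
```

Emit:
play_rows(commands=[0,0,0,2.6,-2.45,0,5,0,0,0,2.6,-2.5,0,5,0,0,0,0,0,2.0,5,0,0,0,0,0,3.0,5,0,0,0,0,0,3.0,5,0,0,0,0,0,2.2,5,0,0,0,0,0,1.0,5,0,0,0,0,0,0,5])

```text
time_s: 3.15
tcp_pos: [588.3, 259.1, 119.0]
tool_rot: [[0.941, 0.339, -0.001], [0.339, -0.941, -0.001], [-0.001, 0.0, -1.0]]
wrist_force: [0.2, 0.2, 0.2]
opening: 0.585
grasp_force: 0.0
```

The block is low and out of the way. I'll make a small correction, then close.

Emit:
play_rows(commands=[0,0,0,0.2,-0.3,0,5,0,0,0,0,0,0,3,0,0,0,0,0,0,1.2,0,0,0,0,0,0,1.2,0,0,0,0,0,0,1.2,0,0,0,0,0,0,1.2,0,0,0,0,0,0,1.2,0,0,0,0,0,0,1.2], newtons=25)

```text
time_s: 4.15
tcp_pos: [590.1, 263.1, 120.2]
tool_rot: [[0.94, 0.34, 0.001], [0.34, -0.94, -0.0], [0.001, 0.001, -1.0]]
wrist_force: [0.6, -2.2, 6.3]
opening: 0.206
grasp_force: 25.3
```

```bash
python3 - <<'E'
from h import *
s=state();print(s["time_s"],s["tcp_pos"],s["opening"]*85,s["grasp_force"],s["wrist_force"])
w=capture("wrist");t=capture("top")
cv2.imwrite("pics/g.png",np.hstack([cv2.resize(w,(400,300)),cv2.resize(t[100:250,20:220],(400,300))])[:,:,::-1])
# arc plan: tool-frame shifts (cm) from 82deg, 8 steps of 5 deg
R=np.array(s["tool_rot"]);C=np.array([581.5,207.5]);a0=82.
for k in range(20):
    a,b=np.radians(a0+8*k),np.radians(a0+8*k+8)
    d=55*np.array([np.cos(b)-np.cos(a),np.sin(b)-np.sin(a),0]);print(a0+8*k+8,(R.T@d/10).round(2))
E
```

```text
4.15 [590.06388874 263.13116539 120.24690538] 17.476159836273208 25.323970913887024 [ 0.55913262 -2.22792237  6.33658695]
90.0 [-0.7  -0.31 -0.  ]
98.0 [-0.74 -0.21 -0.  ]
106.0 [-0.76 -0.1  -0.  ]
114.0 [-0.77  0.   -0.  ]
122.0 [-0.76  0.11 -0.  ]
130.0 [-0.74  0.21 -0.  ]
138.0 [-0.7   0.31 -0.  ]
146.0 [-0.65  0.41 -0.  ]
154.0 [-0.59  0.49 -0.  ]
162.0 [-0.51  0.57 -0.  ]
170.0 [-0.43  0.64  0.  ]
178.0 [-0.33  0.69  0.  ]
186.0 [-0.24  0.73  0.  ]
194.0 [-0.13  0.76  0.  ]
202.0 [-0.02  0.77  0.  ]
210.0 [0.08 0.76 0.  ]
218.0 [0.19 0.74 0.  ]
226.0 [0.29 0.71 0.  ]
234.0 [0.39 0.66 0.  ]
242.0 [0.47 0.6  0.  ]
```

View pics/g.png

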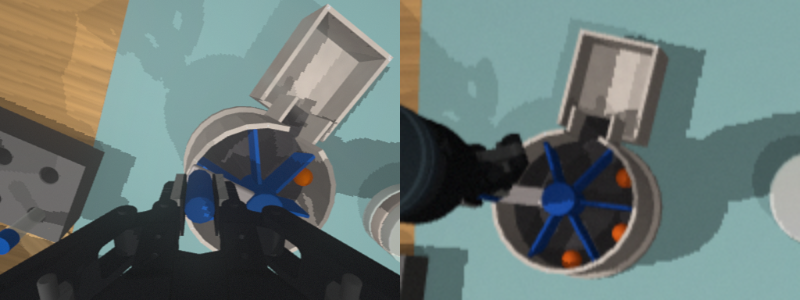

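The grip is held: the opening is 17.5 mm, the grasp force 25 N and the side force small. All three balls are still in the drum. I'll turn at 32°/s, 4° per row.

Emit:
play_rows(commands=[0,0,0,-0.35,-0.16,0,1.2,0,0,0,-0.35,-0.15,0,1.2,0,0,0,-0.37,-0.11,0,1.2,0,0,0,-0.37,-0.1,0,1.2,0,0,0,-0.38,-0.06,0,1.2,0,0,0,-0.38,-0.04,0,1.2,0,0,0,-0.385,-0.01,0,1.2,0,0,0,-0.385,0.01,0,1.2])

```text
time_s: 5.25
tcp_pos: [562.7, 259.7, 120.4]
tool_rot: [[0.941, 0.339, 0.007], [0.339, -0.941, 0.002], [0.008, 0.001, -1.0]]
wrist_force: [11.2, 0.3, -1.8]
opening: 0.2
grasp_force: 24.6
```

Emit:
play_rows(commands=[0,0,0,-0.38,0.04,0,1.2,0,0,0,-0.38,0.07,0,1.2,0,0,0,-0.37,0.09,0,1.2,0,0,0,-0.37,0.12,0,1.2,0,0,0,-0.35,0.14,0,1.2,0,0,0,-0.35,0.17,0,1.2,0,0,0,-0.33,0.19,0,1.2,0,0,0,-0.32,0.22,0,1.2])

```text
time_s: 6.25
tcp_pos: [541.5, 244.4, 120.5]
tool_rot: [[0.94, 0.34, 0.012], [0.34, -0.941, 0.009], [0.014, -0.004, -1.0]]
wrist_force: [8.8, 7.1, -1.3]
opening: 0.198
grasp_force: 26.1
```

```bash
python3 - <<'E'
from h import *
s=state();p=s["tcp_pos"];d=p[:2]-np.array([581.5,207.5]);print(s["time_s"],p,np.hypot(*d),np.degrees(np.arctan2(d[1],d[0])),s["opening"]*85,s["grasp_force"],s["wrist_force"])
w=capture("wrist");t=capture("top")
cv2.imwrite("pics/g2.png",np.hstack([cv2.resize(w,(400,300)),cv2.resize(t[100:250,20:220],(400,300))])[:,:,::-1])
E
```

```text
6.25 [541.47654957 244.41097404 120.48855282] 54.445354150758 137.3167075766618 16.83467825169736 26.082800030708313 [ 8.757519    7.06487227 -1.34953302]
```

View pics/g2.png

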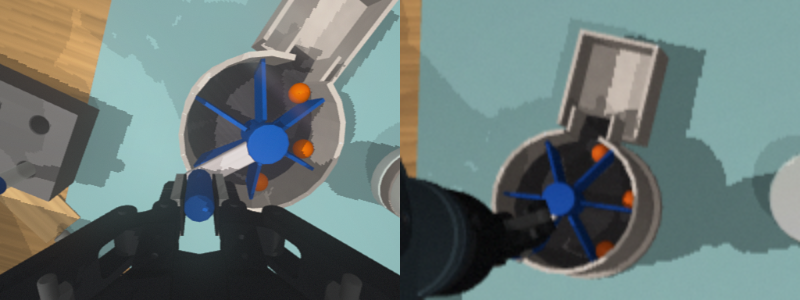

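About 55° has been turned, with radius and forces fine. Ball 1 is now at the opening, at about (598,153) in the composite. I'll continue.

Emit:
play_rows(commands=[0,0,0,-0.3,0.24,0,1.2,0,0,0,-0.29,0.25,0,1.2,0,0,0,-0.26,0.28,0,1.2,0,0,0,-0.25,0.29,0,1.2,0,0,0,-0.22,0.31,0,1.2,0,0,0,-0.21,0.33,0,1.2,0,0,0,-0.18,0.34,0,1.2,0,0,0,-0.15,0.35,0,1.2])

```text
time_s: 7.35
tcp_pos: [528.4, 215.2, 120.4]
tool_rot: [[0.94, 0.34, 0.005], [0.34, -0.94, 0.007], [0.007, -0.005, -1.0]]
wrist_force: [2.8, 13.3, 2.9]
opening: 0.203
grasp_force: 26.5
```

```bash
cat > look.py <<'E'
from h import *
import sys
s=state();p=s["tcp_pos"];d=p[:2]-np.array([581.5,207.5]);print(s["time_s"],p,np.hypot(*d),np.degrees(np.arctan2(d[1],d[0])),s["opening"]*85,s["grasp_force"],s["wrist_force"])
w=capture("wrist");t=capture("top")
cv2.imwrite(sys.argv[1],np.hstack([cv2.resize(w,(400,300)),cv2.resize(t[100:250,20:220],(400,300))])[:,:,::-1])
m=cv2.inRange(cv2.cvtColor(t,cv2.COLOR_RGB2HSV),(5,160,80),(18,255,255))[100:250,40:170]
n,_,st,c=cv2.connectedComponentsWithStats(m)
for q,k in zip(c[1:],st[1:,4]):
    if k>8:
        for z in(59,23):
            e=atz("top",q[0]+40,q[1]+100,z)-[581.5,207.5];print(k,(q+[40,100]).round(1),z,np.hypot(*e).round(1),np.degrees(np.arctan2(e[1],e[0])).round(1))
E
python3 look.py pics/g3.png
```

```text
7.35 [528.41614389 215.24907228 120.42909111] 53.646471461286296 171.6947420488164 17.21831795995303 26.53270572423935 [ 2.84213406 13.27929983  2.88130775]
62 [133.1 128.5] 59 143.2 -18.6
62 [133.1 128.5] 23 149.3 -14.3
41 [128.7 184.6] 59 48.8 -51.2
41 [128.7 184.6] 23 45.6 -39.5
35 [130.7 212.5] 59 46.9 -116.6
35 [130.7 212.5] 23 37.9 -119.2
```

Ball 1 is in the tray, 149 mm out. Ball 2 is about 30° short of the opening. I'll go on to about 120° of turn, then check.

Emit:
play_rows(commands=[0,0,0,-0.13,0.36,0,1.2,0,0,0,-0.11,0.37,0,1.2,0,0,0,-0.08,0.38,0,1.2,0,0,0,-0.05,0.38,0,1.2,0,0,0,-0.02,0.38,0,1.2,0,0,0,0,0.385,0,1.2,0,0,0,0.03,0.385,0,1.2,0,0,0,0,0,0,1.2])

```text
time_s: 8.45
tcp_pos: [532.1, 187.4, 120.3]
tool_rot: [[0.94, 0.34, 0.001], [0.34, -0.94, 0.004], [0.002, -0.003, -1.0]]
wrist_force: [-3.1, 5.3, 7.7]
opening: 0.199
grasp_force: 27.0
```

```bash
python3 look.py pics/g4.png
```

```text
8.45 [532.12922175 187.41570098 120.30902319] 53.29965114440872 -157.86324294884272 16.95721662946248 26.97388082742691 [-3.13525546  5.30189568  7.69418503]
62 [133.1 128.5] 59 143.2 -18.6
62 [133.1 128.5] 23 149.3 -14.3
48 [118.5 175.2] 59 52.0 -21.6
48 [118.5 175.2] 23 54.5 -9.9
35 [133.4 198.8] 59 46.9 -84.9
35 [133.4 198.8] 23 38.9 -78.7
```

I've turned 120°; ball 2 is at the opening. I'll go on by about 16° and pause.

Emit:
play_rows(commands=[0,0,0,0.04,0.38,0,1.2,0,0,0,0.08,0.37,0,1.2,0,0,0,0.09,0.37,0,1.2,0,0,0,0.12,0.36,0,1.2,0,0,0,0,0,0,1.2,0,0,0,0,0,0,1.2,0,0,0,0,0,0,1.2,0,0,0,0,0,0,1.2])

```text
time_s: 9.55
tcp_pos: [539.8, 174.3, 120.3]
tool_rot: [[0.94, 0.34, -0.0], [0.34, -0.94, 0.003], [0.001, -0.003, -1.0]]
wrist_force: [-4.4, 3.8, 8.5]
opening: 0.205
grasp_force: 27.1
```

```bash
python3 look.py pics/g5.png
```

```text
9.55 [539.80207028 174.27240533 120.28002112] 53.31782432753022 -141.44990706946172 17.421212573031934 27.061471045017242 [-4.39132918  3.77841305  8.48270578]
124 [132.  132.9] 59 134.6 -18.9
124 [132.  132.9] 23 140.3 -14.4
39 [132.  191.1] 59 47.9 -67.3
39 [132.  191.1] 23 42.1 -57.5
```

View pics/g5.png

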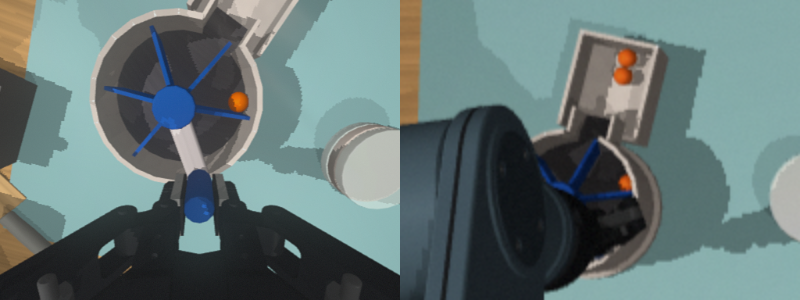

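Both balls are in the tray, at about (627,58) and (623,76) in the composite. Ball 3 is still in the drum about 45° short of the opening, with 137° turned. I'll stop here, release and lift straight up.

Emit:
play_rows(commands=[0,0,0,0,0,0,3,0,0,0,0,0,0,4,0,0,0,0,0,0,4,0,0,0,0,0,0,4,0,0,0,0,0,-1.0,4,0,0,0,0,0,-2.0,4,0,0,0,0,0,-3.0,4,0,0,0,0,0,-4.0,4])

```text
time_s: 10.65
tcp_pos: [540.1, 172.0, 220.2]
tool_rot: [[0.941, 0.34, -0.001], [0.34, -0.941, -0.0], [-0.001, -0.0, -1.0]]
wrist_force: [0.3, -0.8, 0.9]
opening: 0.468
grasp_force: 0.0
```

Emit:
play_rows(commands=[0,0,0,-2,0,-2,4,0,0,0,-4,0,0,4,0,0,0,-4,0,0,4,0,0,0,-4,0,0,4,0,0,0,-2,0,0,4,0,0,0,0,0,0,4,0,0,0,0,0,0,4,0,0,0,0,0,0,4])

```text
time_s: 11.65
tcp_pos: [391.0, 118.0, 239.4]
tool_rot: [[0.94, 0.34, 0.0], [0.34, -0.94, 0.0], [0.0, 0.0, -1.0]]
wrist_force: [0.8, 0.0, -0.5]
opening: 0.467
grasp_force: 0.0
```

```bash
python3 look.py pics/g6.png
```

```text
11.65 [390.99743561 117.95782037 239.43394654] 210.49709967802755 -154.8250037462871 39.65670599280454 0.0 [ 0.77830424  0.03939229 -0.47303861]
125 [132.1 132.9] 59 134.6 -18.9
125 [132.1 132.9] 23 140.3 -14.4
39 [132.  191.1] 59 47.9 -67.3
39 [132.  191.1] 23 42.1 -57.5
```

View pics/g6.png

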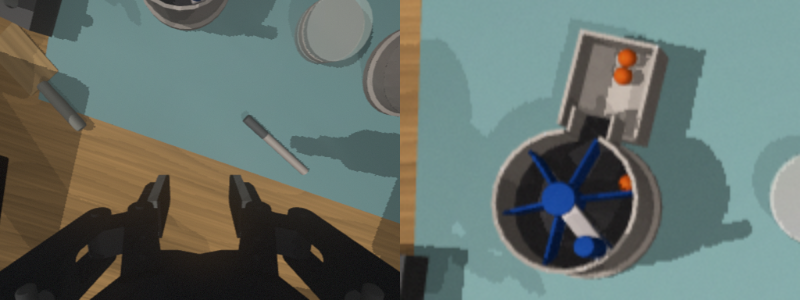

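Two balls rest in the tray, the third stays in the drum at about (626,183), and the arm is clear.

```bash
python3 -c "
from bench import *
print(sign_off())"
```

```text
the job is handed in; nothing more can be done
None
```

Two orange balls dropped one after the other into the blue feeder's tray; I stopped at about 137° of turn, short of the suggested 150° because both were already out, with the third still in the drum, then let go, moved the arm clear and handed the job in at about 12 s.

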